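# Discard used control bottles through the carousel chute

## Task

Turn the round carousel bin until its red compartment is squarely under the chute, then lift the handle of the white pan so that both used bottles roll down the chute into the red compartment, and let the pan down again onto its rest, leaving the red compartment under the chute. Do not touch the bottles themselves with the gripper, and leave the timer, the foil pouch and everything else on the bench where they are.

Things in the scene. Friction and masses are not known exactly. Their poses are not given: they have to be found in the camera images.
- hub (a point): Centre of the carousel on its floor, 24 mm above the bench. The white round bin, 250 mm across, sits on a grey base plate and turns about the vertical here. Its x and y axes run along the two crossing dividers and turn with it; the red compartment is x > 0, y > 0, then anticlockwise from above yellow, blue, black. Walls (4 mm) are 67 mm above the bench; the grey centre boss (34 mm across) 73 mm.
- red_bay (a point): Middle of the red compartment, on its floor, 75 mm from the hub centre; it turns with the carousel. Each of the four quarter compartments has a coloured square on its floor and a tab of that colour outside on the rim.
- post0 (a point): Upright round steel post, 14 mm in diameter, for turning the carousel; it stands on the divider 100 mm from the hub centre, on the hub's +x axis, from the wall's edge at 67 mm to its top at 109 mm above the bench. The point is on its axis, 94 mm above the bench. Posts pass under the chute.
- post1 (a point): Upright round steel post, 14 mm in diameter, for turning the carousel; it stands on the divider 100 mm from the hub centre, on the hub's +y axis, from the wall's edge at 67 mm to its top at 109 mm above the bench. The point is on its axis, 94 mm above the bench. Posts pass under the chute.
- post2 (a point): Upright round steel post, 14 mm in diameter, for turning the carousel; it stands on the divider 100 mm from the hub centre, on the hub's -x axis, from the wall's edge at 67 mm to its top at 109 mm above the bench. The point is on its axis, 94 mm above the bench. Posts pass under the chute.
- post3 (a point): Upright round steel post, 14 mm in diameter, for turning the carousel; it stands on the divider 100 mm from the hub centre, on the hub's -y axis, from the wall's edge at 67 mm to its top at 109 mm above the bench. The point is on its axis, 94 mm above the bench. Posts pass under the chute.
- carousel (a joint): Angle of the carousel (rad), growing anticlockwise seen from above; the red compartment is exactly under the chute at 0 and at every whole turn. No stop within reach; light friction (0.08 N m), it stays where it is left; starts anywhere between 0.8 and 5.5.
- chute_outlet (a point): Middle of the open lower end of the fixed aluminium chute, 75 mm from the hub axis, 118 mm above the bench. Its y axis points from the hub to it, called outward; x lies across; z is up. The chute is 84 mm wide, reaches 41 to 155 mm outward from the hub and 118 to 201 mm above the bench; two uprights (106 mm over both) carry it outside the rim.
- pan_hinge (a point): Middle of the hinge line of the white tipping pan, 146 mm outward from the hub, 170 mm above the bench; the axis is level and parallel to x of chute_outlet. The pan (70 mm wide, 74 mm long, walls 25 mm high, 3 mm lip at the pouring edge) lies outward of it and holds two bottles, which roll into the chute when it is tipped.
- pan_handle (a point): Middle of the pan's handle: a level black round bar, 12 mm in diameter, 58 mm free length, parallel to the hinge; with the pan down 118 mm outward from the hinge and 12 mm above it (182 mm above the bench). 38 mm free between bar and pan back wall; below it only the base plate. It moves with the pan.
- pan (a joint): Tipping angle of the pan (rad): 0 = down and level on its rest, grows as the handle is lifted toward the chute; stop at 1.25. Lifting takes about 1 N. The bottles roll out between about 0.6 and 0.9; tip to about 1.1 to be sure. Let go, the pan sinks back to 0 by itself, softly damped.
- control_hi_center (a point): Centre of the used control bottle with red cap, 29 mm in diameter, 56 mm long, 30 g, which lies across the pan. The point's z axis is the bottle's axis.
- control_lo_center (a point): Centre of the used control bottle with amber cap, 29 mm in diameter, 56 mm long, 30 g, which lies across the pan. The point's z axis is the bottle's axis.
- control_hi: The same bottle with red cap; origin at the centre of its foot.
- control_lo: The same bottle with amber cap; origin at the centre of its foot.
- timer: White lab timer, 42x70x64 mm, standing loose; origin under its middle. To be left alone.
- pouch: Flat foil pouch, 98x62x7 mm, lying loose; origin under its middle. To be left alone.
There are look-alikes about, which are no part of the job. What is shaped like the control_hi but blue or brown is not meant.

How it is judged:
By the outcome, as a careful person would: the job done as asked, in the order asked, and still so for the second after the job is handed in, with the robot touching nothing.
It also fails if it takes over 72 s, if anything falls off the work surface, if the arm or the gripper's body presses on something with over 40 N, if the wrist force passes 120 N, or if a joint passes its speed limit or range.

## Robot

A 7-joint arm with a two-finger parallel gripper is mounted at the origin on a cart in front of the work surface, level with it; the furniture and walls round the work are solid. World frame = base frame: x ahead of the robot, y to its left, z up, the work surface at z = 0. Lengths are in mm, angles in rad, forces in N, time in s.
With the tool pointing down it reaches from about 400 to 750 mm from the base axis. Payload 19.5 kg.
Tool frame: the origin (TCP) lies midway between the tips of the shut fingers; the grasp point (between the pads) lies behind it (bot.grip_point_offset is the z of the grasp point in the tool frame, in mm); z points along the fingers, y is the line along which they close (so a half turn about z gives the same grasp; the last joint's range is limited). The gripper opens to 85 mm and grips with 20 to 120 N. Pads are 22 mm wide; open, the fingers measure 114 mm over their backs; the gripper's body (76 mm by 85 mm) begins 54 mm behind the grasp point. The pads swing forward as they close: fully open they stand 13 mm farther back than shut.
Start: joints at [1.078, 0.707, -0.028, 1.485, 0.022, 0.951, -0.075], TCP at [250.507, -517.53, 195.568] pointing down, gripper open.
Joint ranges: [-2.71, 2.71], [-0.32, 2.16], [-1.57, 1.52], [0, 2.45], [-1.46, 4.6], [0, 2.02], [-2.83, 2.83]. Speed limits (rad/s): [1.89, 1.89, 2.57, 2.57, 3.01, 3.01, 3.01].

## Interface

Orientations are given as a rotation vector (axis times angle).
In Python, from plant import bot gives the robot as it stands. Calls block until the motion is done:
- bot.move_pose(position, orientation): joint-space move of the TCP to a pose.
- bot.servo_line(position, max_speed=150, attitude=None): straight line of the TCP; attitude=None keeps the orientation; max_speed is the mean speed in mm/s.
- bot.goto_joints(angles): joint-space move.
- bot.gripper_to(opening, strength=None): opening from 0.0 (shut) to 1.0 (fully open); strength is the grip in N (None keeps the last); returns when the fingers have stopped.
- bot.wait(seconds).
- bot.solve_ik(position, orientation): joint angles nearest the present ones, or None.
- bot.state(): the state.
- bot.get_image(name): name is "scene" or "top" or "wrist"; returns the picture (420x560x3 uint8, blue, green, red); there is no depth.
- bot.camera_info(name): a dict with "fx", "fy", "cx", "cy" (pixels), "k1" (the pictures are not rectified: a ray, as slopes to the right and down, at radius r is drawn at 1 + k1 r^2 times it, then the intrinsics apply), "world_to_cam" (4x4, takes a point from world to camera coordinates). Camera axes: x right, y up, looking along -z (the intrinsics and any distortion apply to the point x, -y, -z); pixel columns grow to the right and rows downward; lengths in mm; the calibration is good to about 2 mm. A picture is of the moment at which its call begins: read the wrist's pose just before it. camera_info takes no time and is no camera call; for the wrist camera it gives the pose at the moment of the call.
A pose or a line that the arm cannot do raises bot.PlanningError and nothing moves.
- bot.job_done(): hands the job in; it is judged then, once.
The state is a dict: "clock": time; "joint_pos": joint angles; "qd": joint speeds; "tau": joint torques, N m; "position": TCP position; "tool_rot": TCP orientation; "ft_force": force on the tool from outside, world axes, zero at the start; "wrist_torque": the same for the moment, N m; "grip_width": opening from 0.0 (shut) to 1.0 (fully open); "grasp_force": force on a finger pad.
Only numpy, scipy, OpenCV 4.12 (cv2) and the standard library are available. Lean on these libraries where they do the work, as an engineer would, in place of code of your own. Each camera call takes 0.05 s, during which the arm holds its last target. There are 200 camera calls.

## Working session

There is one attempt and no reset: what is moved stays moved. The work goes in short steps, each a Python script; the robot and the scene stay as the last script left them, time stands still between calls to the robot, and variables do not carry over. Pictures are saved under pics/ and viewed, at most 10 in all, crops included, and the job is handed in when it is done.

```bash
ls; mkdir -p pics; python3 - <<'E'
from plant import bot
import cv2,numpy as np
for n in("scene","top"):
    cv2.imwrite(f"pics/{n}0.png",bot.get_image(n)); c=bot.camera_info(n)
    print(n,{k:np.round(v,3).tolist() for k,v in c.items()})
print(bot.state()["clock"],bot.grip_point_offset)
E
```

```text
pics
scene {'fx': 546.473, 'fy': 546.473, 'cx': 277.423, 'cy': 208.73, 'k1': -0.223, 'world_to_cam': [[0.889, -0.458, -0.013, -491.464], [0.37, 0.7, 0.611, -306.433], [-0.27, -0.548, 0.792, -1609.24], [0.0, 0.0, 0.0, 1.0]]}
top {'fx': 384.46, 'fy': 384.46, 'cx': 281.344, 'cy': 208.097, 'k1': -0.052, 'world_to_cam': [[-0.018, -1.0, 0.015, 17.124], [0.984, -0.015, 0.18, -585.999], [-0.179, 0.018, 0.984, -1117.081], [0.0, 0.0, 0.0, 1.0]]}
0.1 -18.700000000000003
```

View pics/scene0.png

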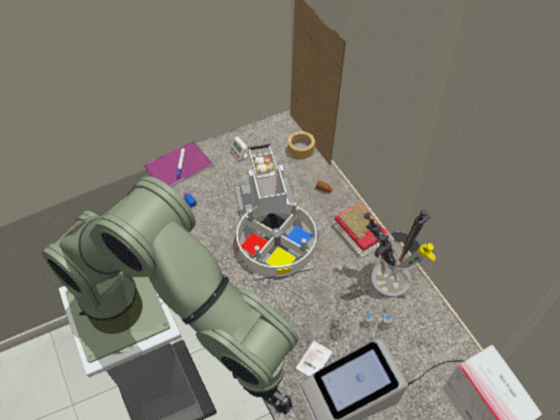

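View pics/top0.png

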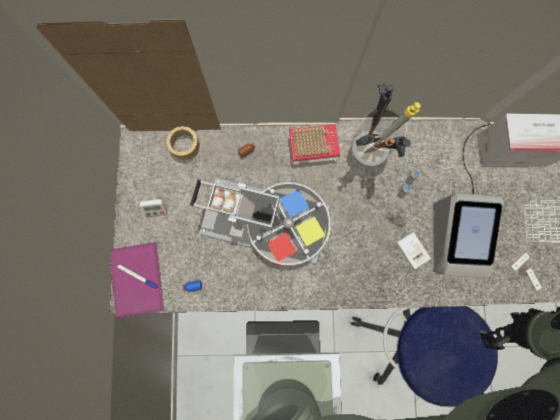

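The scene picture shows the carousel at about (276,238) and the pan with its bottles at (263,162). In the top picture the carousel is at (289,223), its red square at (282,246), the pan at (225,203), the handle bar at (196,193), and the timer at (152,208). The look-alikes are the brown bottle at (247,150), the blue ones at (192,286) and the small blue items at (410,182). Next is a close crop.

```bash
cat > h.py <<'E'
import numpy as np, cv2
from plant import bot
def ray(n,uv):
    c=bot.camera_info(n); K=np.array([[c['fx'],0,c['cx']],[0,c['fy'],c['cy']],[0,0,1]])
    p=cv2.undistortPoints(np.array([[uv]],float),K,np.array([c['k1'],0,0,0,0]))[0,0]
    W=c['world_to_cam']; W=np.array(W); R=W[:3,:3]
    return -R.T@W[:3,3], R.T@np.array([p[0],-p[1],-1])
def onz(n,uv,z):
    o,d=ray(n,uv); return o+d*(z-o[2])/d[2]
def proj(n,P):
    c=bot.camera_info(n); W=np.array(c['world_to_cam']); q=W[:3,:3]@np.array(P,float)+W[:3,3]
    x,y=q[0]/-q[2],-q[1]/-q[2]; s=1+c['k1']*(x*x+y*y)
    return np.array([c['fx']*x*s+c['cx'],c['fy']*y*s+c['cy']])
E
python3 - <<'E'
from h import *
im=cv2.imread("pics/top0.png")
cv2.imwrite("pics/top0c.png",cv2.resize(im[165:280,180:340],None,fx=5,fy=5,interpolation=cv2.INTER_CUBIC))
hsv=cv2.cvtColor(im,cv2.COLOR_BGR2HSV)
x0,y0,x1,y1=245,175,335,275
for nm,lo,hi in(("red",(0,180,120),(8,255,255)),("yel",(24,150,150),(35,255,255)),("blu",(100,120,120),(120,255,255))):
    m=cv2.inRange(hsv,lo,hi); k=np.zeros_like(m);k[y0:y1,x0:x1]=m[y0:y1,x0:x1]
    n,l,s,c=cv2.connectedComponentsWithStats(k)
    for i in range(1,n):
        if s[i,4]>60: print(nm,s[i,4],c[i],onz("top",c[i],25))
E
```

```text
blu 391 [293.89258312 202.83631714] [607.41169634 -32.74557195  25.        ]
```

View pics/top0c.png

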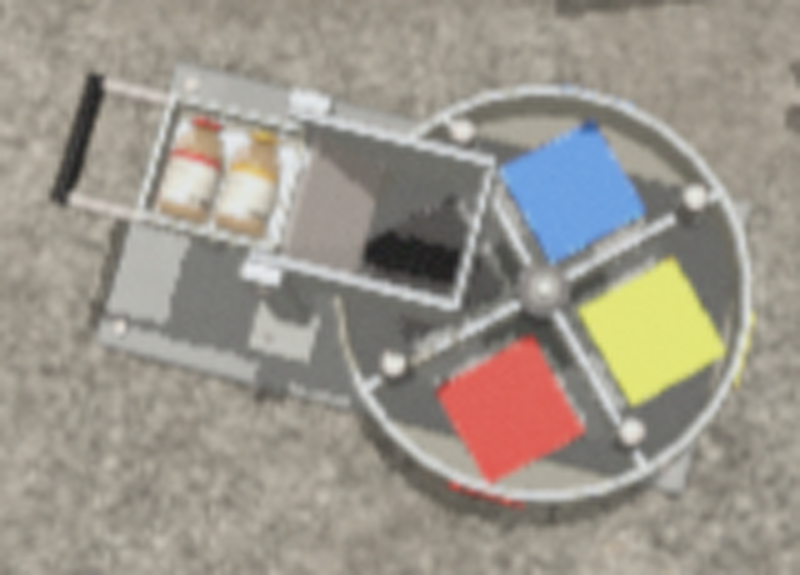

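The crop shows the red-cap bottle at (203,170) and the amber-cap bottle at (255,180) in the pan. The handle bar runs (95,80)-(62,198) and the boss is at (543,290). The posts are at (461,130), (694,197), (632,432) and (393,363), with the red compartment between the last two. Going anticlockwise from red, that makes (393,363) post0 and (632,432) post1.

```bash
python3 - <<'E'
from h import *
f=lambda x,y:(180+(x+.5)/5-.5,165+(y+.5)/5-.5)
P=np.array([onz("top",f(*p),109)[:2] for p in[(393,363),(632,432),(694,197),(461,130)]])
hb=onz("top",f(543,290),72)[:2]; hp=P.mean(0)
print("boss",hb,"posts mean",hp,"radii",np.linalg.norm(P-hp,axis=1))
pa=np.unwrap(np.arctan2(*(P-hp).T[::-1]))-np.arange(4)*np.pi/2; print("phi posts",pa, P.round(1).tolist())
e=np.array([onz("top",f(*p),186)[:2] for p in[(95,80),(62,198)]]); h=e.mean(0)
d=h-hp; print("handle",h,"len",np.linalg.norm(e[0]-e[1]),"dist",np.linalg.norm(d),"should 264; bearing",np.arctan2(d[1],d[0]), "bar normal",np.arctan2(*( (e[1]-e[0])[[1,0]]))+np.pi/2)
# chute outlet edge at 118? upper lip corners of chute outer walls
print("scene check",proj("scene",[*hp,73]),proj("scene",[*h,182]))
out=np.arctan2(d[1],d[0]); print("carousel angle", pa.mean()+np.pi/4-out)
E
python3 - <<'E'
import cv2
im=cv2.imread("pics/scene0.png"); cv2.imwrite("pics/scene0c.png",cv2.resize(im[125:285,210:340],None,fx=3.7,fy=3.7,interpolation=cv2.INTER_CUBIC))
E
```

```text
boss [538.58522442 -11.93790821] posts mean [539.56917129 -11.97982746] radii [ 99.67696551 100.54272764  99.34961455 100.52649742]
phi posts [2.06180976 2.06310286 2.06197423 2.05984669] [[492.6, 75.9], [451.0, -59.5], [586.4, -99.6], [628.3, 35.2]]
handle [608.9443491  242.06853228] len 67.28953581819852 dist 263.3504972079577 should 264; bearing 1.3042172751021113 bar normal 4.466018874653657
scene check [275.06542551 231.58215513] [257.83199931 147.09142234]
carousel angle 1.5428642733057343
```

View pics/scene0c.png

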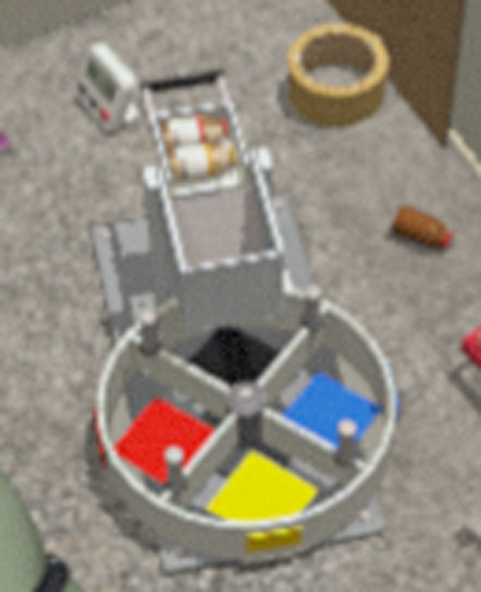

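The geometry agrees: post radii are 99–101 mm, the handle is 263 mm from the hub against 264 given, and the carousel is at about +1.54. I'll grip post2, which is far from the chute, and carry it 1.54 rad clockwise. First I check that the arm can reach the whole path.

```bash
cat >> h.py <<'E'
from scipy.spatial.transform import Rotation as Ro
HUB=np.array([539.3,-12.0]); OUT=1.306; PH=2.0617
def down(a):  # tool z down, tool y at bearing a
    y=np.array([np.cos(a),np.sin(a),0]); z=np.array([0,0,-1.]); return Ro.from_matrix(np.c_[np.cross(y,z),y,z]).as_rotvec()
def onr(a,r,z): return [HUB[0]+r*np.cos(a),HUB[1]+r*np.sin(a),z]
E
python3 - <<'E'
from h import *
print(bot.state()['tool_rot'])
for s in(1,-1):
    for a in np.linspace(PH-np.pi,PH-np.pi-1.6,4):
        q=bot.solve_ik(onr(a,100,75.3),down(a+s*np.pi/2)); print(s,round(a,2),None if q is None else np.round(q,2))
u=np.array([np.cos(OUT),np.sin(OUT)])
for s in(0,np.pi):
    for th in(0,.5,1.15):
        p=[*(HUB+u*(146+118.6*np.cos(th+.1013))),170+118.6*np.sin(th+.1013)-18.7]
        q=bot.solve_ik(p,down(OUT+s)); print('h',s,th,np.round(p),None if q is None else np.round(q,2))
E
```

```text
[-3.06122455e+00 -7.02018671e-01  3.94792359e-04]
1 -1.08 [ 0.26  0.9  -0.3   1.54  0.35  0.76  0.31]
1 -1.61 [ 0.24  0.84 -0.18  1.72  0.23  0.6  -0.11]
1 -2.15 [ 0.16  0.78 -0.06  1.91  0.1   0.45 -0.54]
1 -2.68 [ 0.03  0.75  0.05  2.05 -0.1   0.34 -0.95]
-1 -1.08 [-0.11  0.95  0.49  1.55 -0.57  0.79 -2.04]
-1 -1.61 [-0.15  0.93  0.61  1.73 -0.76  0.73 -2.33]
-1 -2.15 [-0.23  0.91  0.71  1.92 -0.94  0.69 -2.64]
-1 -2.68 [ 0.54  0.9  -0.91  2.04  1.06  0.78  0.99]
h 0 0 [608. 243. 163.] [-0.18  0.92 -0.62  1.18  0.52  1.19  0.5 ]
h 0 0.5 [603. 223. 218.] [-0.15  0.85 -0.64  1.15  0.49  1.28  0.55]
h 0 1.15 [587. 165. 264.] [-0.04  0.76 -0.67  1.21  0.45  1.32  0.62]
h 3.141592653589793 0 [608. 243. 163.] [-0.59  0.91  0.41  1.2  -0.36  1.1  -2.  ]
h 3.141592653589793 0.5 [603. 223. 218.] [-0.53  0.82  0.32  1.17 -0.25  1.19 -2.05]
h 3.141592653589793 1.15 [587. 165. 264.] [-0.43  0.72  0.24  1.23 -0.17  1.22 -2.02]
```

```bash
python3 - <<'E'
from h import *
a=PH-np.pi
p=bot.state()['position']; bot.servo_line([p[0],p[1],300],250)
bot.move_pose(onr(a,100,220),down(a+np.pi/2)); bot.gripper_to(0.6,20)
cv2.imwrite("pics/w1.png",bot.get_image("wrist")); print(proj("wrist",onr(a,100,109)))
s=bot.state(); print(s['clock'],s['position'],s['ft_force'])
E
```

```text
[275.88920168 197.60891896]
3.1083 [ 586.43571407 -100.24150517  219.98906327] [-0.01333958 -0.75508531 -0.38788027]
```

View pics/w1.png

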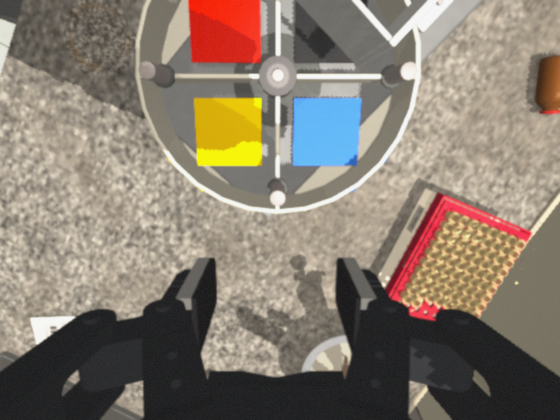

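The wrist view shows post2's top at (278,198) against a predicted (276,198), so it is aligned to about 1 mm. Next I lower, grip and turn.

```bash
cat >> h.py <<'E'
def caro_angle(tag):  # from post tops/coloured squares in the top view
    im=bot.get_image("top"); cv2.imwrite(f"pics/{tag}.png",im); return im
E
python3 - <<'E'
from h import *
a=PH-np.pi
bot.servo_line(onr(a,100,75.3),150); bot.gripper_to(0.0,20)
s=bot.state(); print(s['clock'],s['position'],s['grip_width'],s['grasp_force'],s['ft_force'])
D=PH+np.pi/4-OUT; fm=0
for t in np.linspace(0,1,13)[1:]:
    b=a-D*t; bot.servo_line(onr(b,100,75.3),60,down(b+np.pi/2)); fm=max(fm,np.linalg.norm(bot.state()['ft_force']))
s=bot.state(); print(D,s['clock'],s['position'],s['grip_width'],s['ft_force'],fm)
cv2.imwrite("pics/top1.png",bot.get_image("top"))
bot.gripper_to(0.5); p=s['position']; bot.servo_line([p[0],p[1],230],200)
cv2.imwrite("pics/w2.png",bot.get_image("wrist")); 
for q in range(4): print(q,proj("wrist",onr(OUT-np.pi/4+q*np.pi/2,100,109)))
print(proj("wrist",onr(0,0,73)), bot.state()['clock'])
import pickle; pickle.dump(bot.camera_info("wrist"),open("w2.pkl","wb"))
E
```

```text
4.7667 [ 586.46293218 -100.21077049   75.33772759] -0.0030104977573152626 0.0 [-0.76040213 -0.64259815 -0.31467305]
1.5410981633974483 9.1667 [452.9448576  -62.08124361  75.33051494] 0.0002767510640226402 [ 0.09516582  0.38949065 -0.36103947] 1.6034895914036593
0 [275.53727957 -83.13586272]
1 [147.48728713  69.62692375]
2 [275.36379245 194.70182415]
3 [403.57175465  69.79677396]
[275.55913692  74.56374238] 10.675
```

View pics/w2.png

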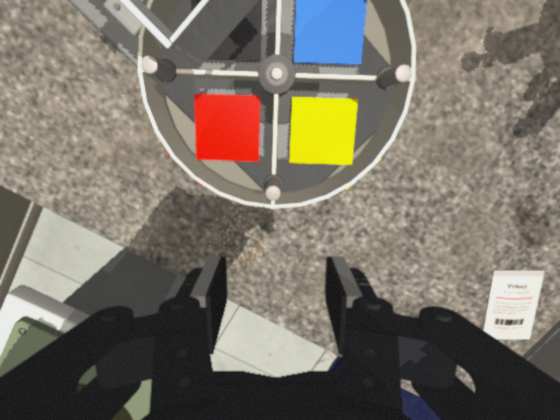

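The wrist view shows that the post at (273,193) is the one between red (228,128) and yellow (323,130), so the carousel did not move. The gripper also closed to 0, so it missed the post. I'll look at the picture taken while the tool was down.

```bash
python3 - <<'E'
from h import *
im=cv2.imread("pics/top1.png"); s=bot.state()
print(proj("top",[452.9,-62,75]),proj("top",[452.9,-62,109]))
c=bot.camera_info("wrist");W=np.array(c['world_to_cam']);print("cam",-W[:3,:3].T@W[:3,3],"axis",-W[2,:3],s['position'],Ro.from_rotvec(s['tool_rot']).as_matrix().round(3).tolist(),s['grip_width'])
print("proj tcp",proj("wrist",s['position']))
cv2.imwrite("pics/top1c.png",cv2.resize(im[165:320,220:360],None,fx=3.8,fy=3.8,interpolation=cv2.INTER_CUBIC))
E
```

```text
[305.92472826 251.132326  ] [306.85718242 250.30265407]
cam [512.09010699 -28.60502164 406.16692754] axis [-0.23576888 -0.13298008 -0.96266782] [452.51619567 -62.0343346  229.09882304] [[0.868, 0.497, -0.002], [0.497, -0.868, 0.0], [-0.001, -0.001, -1.0]] 0.5030982449211874
proj tcp [275.12042003 245.43554341]
```

View pics/top1c.png

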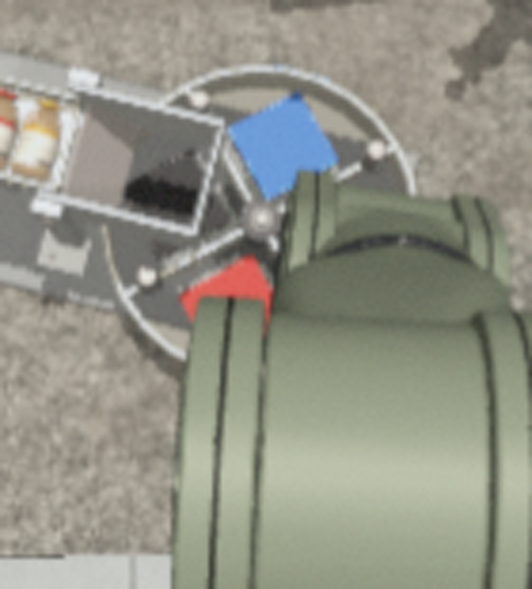

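The top crop shows posts at (148,277), (199,98) and (375,150), with the arm hiding the tool. In the wrist view the fingertips sit lower than the projected TCP at (275,245), so the pads may have closed outside the post. I'll shut the fingers in free air and measure where the tip really is.

```bash
python3 - <<'E'
from h import *
bot.gripper_to(0.0); s=bot.state(); im=bot.get_image("wrist"); p=np.array(s['position']); R=Ro.from_rotvec(s['tool_rot']).as_matrix()
print(s['grip_width'])
for t in([0,0,0],[11,0,0],[-11,0,0],[0,0,-18.7],[11,0,-18.7],[-11,0,-18.7]): print(t,proj("wrist",p+R@t))
cv2.imwrite("pics/w3.png",cv2.resize(im[150:420,160:400],None,fx=2,fy=2))
E
```

```text
-0.0006872542527160991
[0, 0, 0] [275.17959704 245.4448574 ]
[11, 0, 0] [275.18989135 225.78806673]
[-11, 0, 0] [275.16959702 264.49909322]
[0, 0, -18.7] [275.07337668 259.41882852]
[11, 0, -18.7] [275.08292847 237.89828979]
[-11, 0, -18.7] [275.06411628 280.21351759]
```

View pics/w3.png

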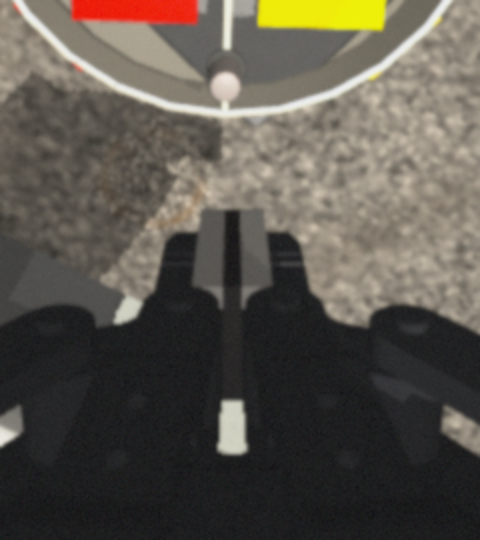

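The shut tips' front edge shows at about image row 255, but the projected TCP puts it at row 226. Either the fingers end short of the stated TCP or they are offset radially. Touching an empty bit of bench lightly will settle which.

```bash
python3 - <<'E'
from h import *
print(proj("top",[515,-215,0]), bot.camera_info("wrist")['fx'])
bot.servo_line([515,-215,230],250); bot.servo_line([515,-215,15],150); bot.wait(.2)
f0=np.array(bot.state()['ft_force']); print(f0)
z=15
while z>-45:
    z-=1.5; bot.servo_line([515,-215,z],40); s=bot.state(); f=np.array(s['ft_force'])-f0
    if abs(f[2])>3: break
print(z,s['position'],f,s['wrist_torque'],s['clock'])
cv2.imwrite("pics/w4.png",bot.get_image("wrist")); 
bot.servo_line([515,-215,60],150)
E
```

```text
[351.78552291 232.19056394] 354.4755423286217
[-0.52818621  0.11497482 -0.24512426]
-36.0 [ 515.17882211 -215.10814194  -35.62187541] [-0.39921877  0.27424198 10.39274233] [0.22883649 0.34739678 0.06514659] 22.3
```

Contact came at TCP z ≈ −35, so the real fingertips end about 35 mm short of the stated TCP, which agrees with the wrist view. My first pass went over the post tops. I'll allow for this and grip again, checking the width before turning.

```bash
echo 'TIP=35.3' >> h.py; python3 - <<'E'
from h import *
a=PH-np.pi; Z=78-TIP
bot.servo_line([515,-215,180],250); bot.gripper_to(0.5,20)
bot.move_pose(onr(a,100,160),down(a+np.pi/2)); bot.servo_line(onr(a,100,Z),150)
bot.gripper_to(0.0,20)
s=bot.state(); print(s['clock'],s['position'],s['grip_width'],s['grasp_force'],s['ft_force'])
if s['grip_width']>.08:
    D=PH+np.pi/4-OUT; fm=0
    for t in np.linspace(0,1,11)[1:]:
        b=a-D*t; bot.servo_line(onr(b,100,Z),70,down(b+np.pi/2)); fm=max(fm,np.linalg.norm(bot.state()['ft_force']))
    s=bot.state(); print(D,s['clock'],s['position'],s['grip_width'],s['ft_force'],fm)
    bot.gripper_to(0.5); bot.servo_line(onr(b,100,220),200)
    im=bot.get_image("wrist"); cv2.imwrite("pics/w5.png",im)
    for q in range(4): print(q,proj("wrist",onr(OUT-np.pi/4+q*np.pi/2,100,109)))
    print(proj("wrist",onr(0,0,73)), bot.state()['clock'])
E
```

```text
26.525 [ 586.84398561 -100.31538307   43.41623782] 0.1524962481466514 20.36749094724655 [-0.20291877  0.51697889  6.16386585]
1.5410981633974483 30.1917 [454.31380509 -60.99152945  43.3348832 ] 0.15494560295584262 [6.57004438 3.88904723 7.74164916] 11.173546094678098
0 [276.17349022 -91.24897299]
1 [143.46473599  67.87638783]
2 [275.89418066 197.18262001]
3 [408.76314645  68.0252936 ]
[276.07200775  73.16741672] 31.6667
```

View pics/w5.png

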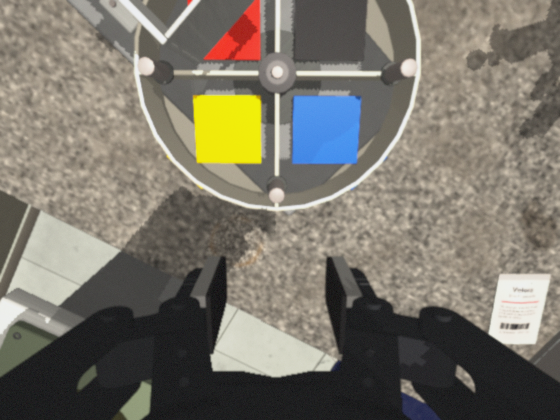

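The turn worked. The posts are at (146,67), (277,196) and (409,68) against predictions (143,68), (276,197) and (409,68), about 0.003 rad off, and red is under the chute. Next is the handle.

```bash
python3 - <<'E'
from h import *
u=np.array([np.cos(OUT),np.sin(OUT)]); A=down(OUT)
def P(th,dz=0): return [*(HUB+u*(146+118.6*np.cos(th+.1013))),170+118.6*np.sin(th+.1013)-14-TIP+dz]
s=bot.state(); p=s['position']; bot.servo_line([p[0],p[1],280],250)
bot.move_pose(P(0,150),A); bot.gripper_to(0.4,20)
cv2.imwrite("pics/w6.png",bot.get_image("wrist")); f0=np.array(bot.state()['ft_force'])
bot.servo_line(P(0,50),200); bot.servo_line(P(0),80)
print('down',bot.state()['ft_force']-f0); bot.gripper_to(0.0,20)
s=bot.state(); print(s['clock'],s['position'],s['grip_width'],s['grasp_force'],s['ft_force']-f0)
if .08<s['grip_width']<.25:
    fm=0
    for th in np.linspace(0,1.13,9)[1:]:
        bot.servo_line(P(th),90); fm=max(fm,np.linalg.norm(bot.state()['ft_force']-f0))
    s=bot.state(); print('up',s['clock'],s['position'],s['grip_width'],s['ft_force']-f0,fm)
    bot.wait(.8); cv2.imwrite("pics/top7.png",bot.get_image("top")); cv2.imwrite("pics/scene7.png",bot.get_image("scene"))
E
```

```text
down [-1.91626618  0.89795269  0.77166879]
35.5167 [608.7093165 243.2780113 133.2276197] 0.13210961520259817 20.60627818107605 [0.2680047  3.13764729 2.86677782]
up 38.1833 [588.24871248 168.1370187  233.60850235] 0.1326284194812027 [-1.72622373  7.52202782 17.07548432] 22.129468337196727
```

```bash
python3 - <<'E'
from h import *
u=np.array([np.cos(OUT),np.sin(OUT)]); A=down(OUT)
def P(th,dz=0): return [*(HUB+u*(146+118.6*np.cos(th+.1013))),170+118.6*np.sin(th+.1013)-14-TIP+dz]
for th in np.linspace(1.13,.02,9)[1:]: bot.servo_line(P(th),90)
s=bot.state(); print(s['clock'],s['grip_width'],s['ft_force'])
bot.gripper_to(0.4); bot.wait(.3); bot.servo_line(P(0,120),150)
bot.move_pose([450,-330,280],down(OUT-1)); bot.wait(.5)
t=bot.get_image("top"); sc=bot.get_image("scene"); print(bot.state()['clock'])
cv2.imwrite("pics/top8.png",t); cv2.imwrite("pics/scene8.png",sc)
a=cv2.resize(t[165:280,180:340],(480,345),interpolation=3); b=cv2.resize(sc[125:285,210:340],(280,345),interpolation=3)
cv2.imwrite("pics/fin.png",np.hstack([a,b]))
E
```

```text
41.75 0.1288864864282217 [ 5.54507805 -0.19517155  0.99177845]
46.0667
```

View pics/fin.png

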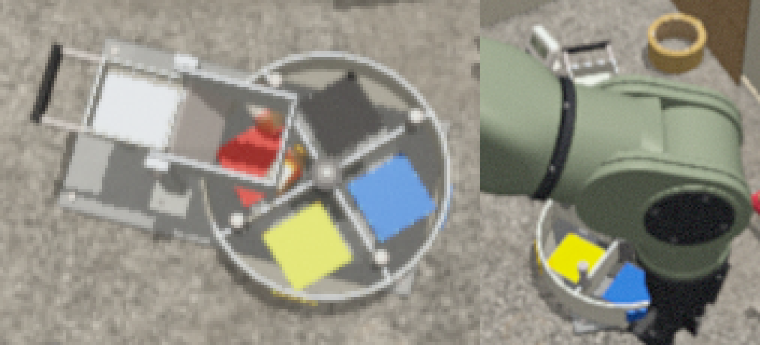

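The final picture shows the pan empty and down, with the handle at (45,83) as it was at the start. Both bottles are in the red compartment, at (265,122) and (290,165). The posts are at (274,79), (417,117), (381,257) and (237,219). I'll check the angle once more, then hand in.

```bash
python3 - <<'E'
from h import *
P=np.array([onz("top",(180+(x+.5)/3-.5,165+(y+.5)/3-.5),109)[:2] for x,y in[(237,219),(381,257),(417,117),(274,79)]])
ph=np.unwrap(np.arctan2(*(P-P.mean(0)).T[::-1]))-np.arange(4)*np.pi/2
e=(ph.mean()-(OUT-np.pi/4)-np.pi/2+np.pi/4)%(np.pi/2)-np.pi/4; print(ph,e)
if abs(e)<.04: print(bot.job_done())
E
```

```text
[2.07871921 2.08495619 2.06809208 2.09001333] -0.0109529602088827
the job is handed in; nothing more can be done
None
```

The job is handed in: both bottles are in the red compartment, the pan is back down on its rest, and red is under the chute to within about 0.01 rad, at about 46 s of the 72 s allowed.

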